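# Draw a long spatula slantwise out of a part-opening drawer

### The job

Pull the drawer of the small countertop unit open to its stop and fetch out the wooden spatula: it is longer than the gap the open drawer leaves, so raise its handle end over the drawer front while the blade is still under the unit's top, and draw it out slantwise without forcing it. Finish while still holding the spatula, level and still, one or two hand's breadths above the middle of the chopping board, touching nothing else. Leave the other things in the drawer, and do not move the board or the pepper mill, jam jar and salt shaker behind it.

Things in the scene. Friction and masses are not known exactly. Their poses are not given: they have to be found in the camera images.
- unit: White one-drawer countertop unit with pale oak front and top, fixed, 310 deep x 270 wide x 112 mm high. Origin: centre of its underside on the worktop; +x from front to back, +y to the left seen from the front, z up. Carcass opening at x = -155 mm. A blue canister and a mug, fixed, stand on its top at the rear (x over +25 mm), up to z = 252 mm.
- unit_lip (a point): Middle of the lower front edge of the unit's top panel: unit x = -157, y = 0, z = 100 mm. The panel is 12 mm thick. The spatula must come out under this edge: the blade lies about 130 mm behind it when the drawer is open.
- drawer (a joint): Travel of the drawer in m: 0 shut, grows as it slides out along the unit's -x; hard stop at 0.150; about 1.5 N friction, stays where left. Drawer floor top at z = 20 mm, inner length 297 mm, walls 6 mm thick up to z = 64 mm. A lengthwise divider (unit y 56 to 62 mm, up to z = 60) parts the spatula's compartment (unit y -114 to +56) from a narrow one (+62 to +114).
- drawer_front (a point): Middle of the inner top edge of the drawer front: unit x = -0.156 m - travel, y = 0, z = 90 mm, so 10 mm lower than unit_lip and 70 mm above the drawer floor. The front is 14 mm thick and 266 mm wide. Open to the stop, the gap from here to unit_lip is about 150 mm.
- drawer_handle (a point): Middle of the dark steel bar handle on the drawer front: a horizontal round bar, 10 mm diameter, about 100 mm long along the unit's y, 72 mm above the worktop. Its axis is 45 mm in front of the front's outer face, so a finger fits behind it from above when the fingers are opened about 36 mm.
- spatula: Slotted brown wooden spatula, 270 mm long, 0.09 kg +-30 %, lying flat lengthwise in the drawer, handle to the front; may slide there a few mm. Origin: mid length on its flat underside; +x to the blade, z up. Handle 22 wide, 16 thick, x -135 to +22 mm; then it widens to the blade, 72 wide, 6 to 7 thick, x +60 to +135. Centre of mass at x = +11 mm.
- handle_end (a point): End of the spatula's handle: spatula x = -135 mm, mid thickness (8 mm above its underside).
- board: White chopping board, 230 x 340 x 11 mm (its x and y), lying loose on the worktop. Origin: centre of its underside; to be left where it lies.
- marker: Marker pen, 135 mm long, 17 mm thick, lying in the narrow compartment of the drawer; stays in the drawer.
- tea_light: Red tea light in a metal cup, 38 mm wide, 15 mm high, in the narrow compartment; stays in the drawer.
- tea_light_2: Cream tea light in a metal cup, 38 mm wide, 15 mm high, in the narrow compartment; stays in the drawer.
- pepper_mill: Dark wooden pepper mill, 58 mm wide, 170 mm high, standing behind the board; origin at the centre of its underside; bystander.
- jam_jar: Jam jar with a yellow lid, 71 mm wide, 110 mm high, standing behind the board; origin at the centre of its underside; bystander.
- salt_shaker: Grey and clear salt shaker, 44 mm wide, 90 mm high, standing behind the board; origin at the centre of its underside; bystander.

How it is judged:
By the outcome, as a careful person would: the job done as asked, in the order asked, and still so for the second after the job is handed in, while the arm keeps its last pose, push and grip.
It also fails if it takes over 56 s, if anything falls off the work surface, if the arm or the gripper's body presses on something with over 40 N, if the wrist force passes 120 N, or if a joint passes its speed limit or range.

### The arm

A 7-joint arm with a two-finger parallel gripper is mounted at the origin on a cart in front of the work surface, level with it; the furniture and walls round the work are solid. World frame = base frame: x ahead of the robot, y to its left, z up, the work surface at z = 0. Lengths are in m, angles in degrees, forces in N, time in s.
With the tool pointing down it reaches from about 0.425 to 0.875 m from the base axis. Payload 4.7 kg.
Tool frame: the origin (TCP) lies at the very end of the fingers, on their centre line; the grasp point (between the pads) lies 19 mm behind it; z points along the fingers, x is the direction in which the jaws open and shut, and the axes are right-handed (so a half turn about z gives the same grasp; the last joint's range is limited). The gripper opens to 87 mm and grips with 3 to 60 N. Pads are 19 mm wide; open, the fingers measure 117 mm over their backs; the gripper's body (75 mm by 190 mm) begins 51 mm behind the grasp point.
Start: joints at [76.954, 18.392, -4.016, 83.108, 1.295, 78.541, -3.26], TCP at [0.156, -0.631, 0.223] pointing down, gripper open.
Joint ranges: [-163.93, 163.93], [-17.29, 119.83], [-79.2, 71.16], [3.27, 140.29], [-89.18, 269.18], [5.43, 117.66], [-154.24, 154.24]. Speed limits (degrees/s): [147.25, 147.25, 180, 180, 180, 180, 180].

### API

Orientations are given as [roll, pitch, yaw] about the fixed x, y, z axes, in that order (R = Rz(yaw) Ry(pitch) Rx(roll)).
In Python, from cell import get_obs, viewer, env gives the robot as it stands.
- The arm moves only by the tool jog_arm, never from a script. Its argument "moves" is a list of rows, each a list of 7 numbers: the finger opening in cm, from 0 to 8.7, then the shift along the tool's x, y, z in cm, then the turn, a rotation vector about the tool's x, y, z in rad. In form: [[hand, x, y, z, rx, ry, rz], ...]. A call has 1 to 12 rows; each row is the pose to reach, as a shift and turn from the pose measured when the call began, along the tool's axes at that moment; what a row does not reach only later rows make up. A row lasts 1/12 s, in which the tool goes at most 41.7 mm and 7.16 degrees, less where a joint would pass 70% of its speed; a pose out of reach is approached as far as the arm can. A call with a gripper value outside its range is refused whole. The fingers move at their own pace and stop on an object; "squeeze" is the grip in N (left out, the last holds). Time passes only in rows, so rows that repeat a pose let the fingers close. It gives the time, the measured TCP pose, the force and the opening at its end, in the units of the state.
- get_obs(): the state, without advancing time (a new reading comes with each control period).
- viewer.read_camera(name): name is "scene" or "top" or "wrist"; returns the picture (420x560x3 uint8, red, green, blue); there is no depth.
- viewer.camera_params(name): a dict with "fx", "fy", "cx", "cy" (pixels), "extrinsics" (4x4, takes a point from camera to world coordinates). Camera axes: x right, y up, looking along -z (the intrinsics and any distortion apply to the point x, -y, -z); pixel columns grow to the right and rows downward; lengths in m; the calibration is good to about 2 mm. A picture is of the moment at which its call begins: read the wrist's pose just before it. camera_params takes no time and is no camera call; for the wrist camera it gives the pose at the moment of the call.
- env.sign_off(): hands the job in, once; it reports no verdict.
The state is a dict: "time_s": time; "qpos": joint angles; "joint_velocities": joint speeds; "effort": joint torques, N m; "tool_pos": TCP position; "tool_rot": TCP orientation; "force": force on the tool from outside, world axes, zero at the start; "wrist_torque": the same for the moment, N m; "grip_width": finger opening in m.
Only numpy, scipy, OpenCV 4.12 (cv2) and the standard library are available. Lean on these libraries where they do the work, as an engineer would, in place of code of your own. Each camera call takes 0.05 s, during which the arm holds its last target. There are 200 camera calls.

## Working session

There is one attempt and no reset: what is moved stays moved. The work goes in short steps, Python scripts to look and compute and a tool call to move; the robot and the scene stay as the last step left them, time stands still between calls to the robot, and variables do not carry over. Pictures are saved under pics/ and viewed, and the job is handed in when it is done.

Besides the shell and the picture viewer there is one more tool, called after "Call:" as a command line: name --pt "numbers of a row" for each row, then --argument value for the rest. jog_arm: Moves the arm, as the interface text tells. Its arguments: {"type":"object","properties":{"moves":{"type":"array"},"squeeze":{"type":"number"}},"required":["moves"]}

```bash
ls; mkdir -p pics
python3 - <<'E'
from cell import get_obs, viewer
import cv2
o=get_obs()
for k,v in o.items(): print(k,v)
for n in("scene","top","wrist"):
    im=viewer.read_camera(n); cv2.imwrite(f"pics/a_{n}.png",im[:,:,::-1]); p=viewer.camera_params(n); print(n,p)
E
```

```text
pics
time_s 0.0
qpos [76.95408947 18.438345   -4.01544951 83.1750176   1.29605204 78.53928399
 -3.26174748]
joint_velocities [ 0.04115149 -0.10302719 -0.04135725 -0.10109     0.02684732 -0.03601655
  0.02451999]
effort [-9.18877267e-04 -4.91292500e+01 -4.04302133e-01 -3.12533355e+01
 -6.39675278e-02  4.34120209e-02  1.57358295e-04]
tool_pos [ 0.1554522  -0.63057611  0.22146858]
tool_rot [ 1.79993248e+02  1.07346892e-01 -7.61459589e+01]
force [-0.33054512 -0.70135898  1.26050905]
wrist_torque [0.01299106 0.03174567 0.01786114]
grip_width 0.08697110596072448
scene {'fx': 379.1870627977193, 'fy': 379.1870627977193, 'cx': 283.9812573856162, 'cy': 205.86182861882304, 'extrinsics': array([[-0.77550349,  0.32750863, -0.5397522 , -0.01053441],
       [-0.63128411, -0.41395781,  0.65583481,  0.51315754],
       [-0.00864308,  0.84933917,  0.52777672,  0.64439321],
       [ 0.        ,  0.        ,  0.        ,  1.        ]])}
top {'fx': 400.34702985811197, 'fy': 400.34702985811197, 'cx': 278.01695490387266, 'cy': 205.32272139059467, 'extrinsics': array([[-0.01203702,  0.98811551, -0.15324112,  0.42952002],
       [-0.99970688, -0.00867274,  0.02260372, -0.14359063],
       [ 0.02100606,  0.15346828,  0.98793028,  1.08683134],
       [ 0.        ,  0.        ,  0.        ,  1.        ]])}
wrist {'fx': 315.08158866096227, 'fy': 315.08158866096227, 'cx': 274.1327110863335, 'cy': 213.12742113321409, 'extrinsics': array([[ 0.23926409,  0.92853051,  0.28387283,  0.23425689],
       [-0.97095103,  0.22959416,  0.06738416, -0.61064656],
       [-0.00260729, -0.29174923,  0.95649129,  0.38287149],
       [ 0.        ,  0.        ,  0.        ,  1.        ]])}
```

View pics/a_scene.png

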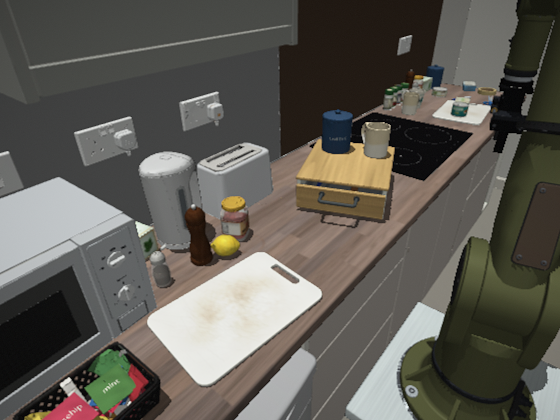

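View pics/a_top.png

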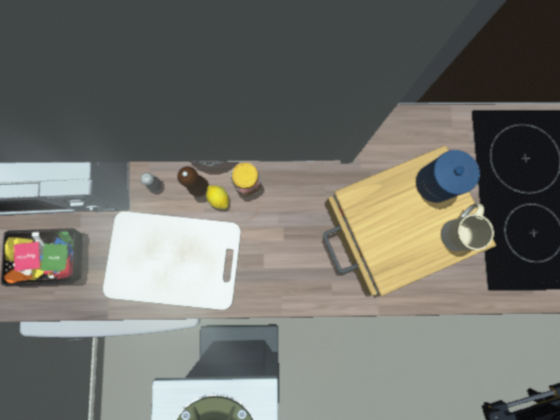

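View pics/a_wrist.png

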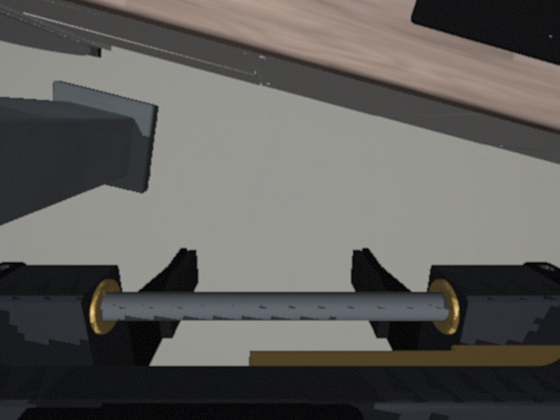

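The unit sits right of the board in the top view, with its front and handle facing left (handle about (340,250)), and the board's centre is near (172,260). Next I'll measure the unit's top panel and handle.

```bash
cat > h.py <<'E'
import numpy as np, cv2
from cell import get_obs, viewer
def grab(n,name=None):
    p=viewer.camera_params(n); im=viewer.read_camera(n)[:,:,::-1].copy()
    if name: cv2.imwrite(f"pics/{name}.png",im)
    return im,p
def ray(p,u,v):
    E=p["extrinsics"]; d=np.array([(u-p["cx"])/p["fx"],-(v-p["cy"])/p["fy"],-1.]); return E[:3,3],E[:3,:3]@d
def onz(p,u,v,z):
    o,d=ray(p,u,v); return o+d*(z-o[2])/d[2]
def tri(rays):
    A=np.zeros((3,3));b=np.zeros(3)
    for o,d in rays:
        d=d/np.linalg.norm(d);M=np.eye(3)-np.outer(d,d);A+=M;b+=M@o
    return np.linalg.solve(A,b)
def proj(p,X):
    E=p["extrinsics"]; c=E[:3,:3].T@(np.asarray(X)-E[:3,3]); return p["cx"]+p["fx"]*c[0]/-c[2], p["cy"]-p["fy"]*c[1]/-c[2]
E
python3 - <<'E'
from h import *
im=cv2.imread("pics/a_top.png");p=viewer.camera_params("top")
hsv=cv2.cvtColor(im,cv2.COLOR_BGR2HSV)
m=cv2.inRange(hsv,(12,90,90),(28,255,255)); m[:, :310]=0
m=cv2.morphologyEx(m,cv2.MORPH_OPEN,np.ones((3,3)))
c=max(cv2.findContours(m,0,1)[0],key=cv2.contourArea)
r=cv2.minAreaRect(c); print(r,cv2.boxPoints(r))
for b in cv2.approxPolyDP(cv2.convexHull(c),4,True)[:,0]: print(b,onz(p,*b,.112))
w=cv2.inRange(hsv,(0,0,185),(180,40,255)); w[:,:90]=0;w[:200]=0;w[315:]=0;w[:,260:]=0
c=max(cv2.findContours(w,0,1)[0],key=cv2.contourArea);r=cv2.minAreaRect(c);print(r,onz(p,*r[0],.011));
for b in cv2.boxPoints(r): print("board",b,onz(p,*b,.011))
cv2.imwrite("pics/b.png",cv2.resize(im[130:310,300:510],None,fx=3.8,fy=3.3,interpolation=2))
s=cv2.imread("pics/a_scene.png");cv2.imwrite("pics/c.png",cv2.resize(s[90:240,270:420],None,fx=4,fy=4,interpolation=2))
E
```

```text
((409.20770263671875, 220.63525390625), (113.71891784667969, 132.55433654785156), 66.09794616699219) [[325.5765  195.5059 ]
 [446.7629  141.7983 ]
 [492.8389  245.7646 ]
 [371.6525  299.47223]]
[445 147] [ 0.72719215 -0.59273378  0.112     ]
[473 201] [ 0.58737168 -0.65254795  0.112     ]
[476 253] [ 0.45850981 -0.64867114  0.112     ]
[384 294] [ 0.36351794 -0.41726416  0.112     ]
[371 294] [ 0.36393684 -0.38596569  0.112     ]
[329 198] [ 0.59798552 -0.29249929  0.112     ]
((171.34471130371094, 260.00115966796875), (131.23072814941406, 89.04206085205078), 5.90614128112793) [0.45231364 0.11617318 0.011     ]
board [101.49647 297.5341 ] [0.3575825  0.29420962 0.011     ]
board [110.65882 208.96469] [0.59042901 0.28258385 0.011     ]
board [241.19296 222.46823] [ 0.55047732 -0.06831426  0.011     ]
board [232.03061 311.03763] [ 0.31858746 -0.044949    0.011     ]
```

View pics/b.png

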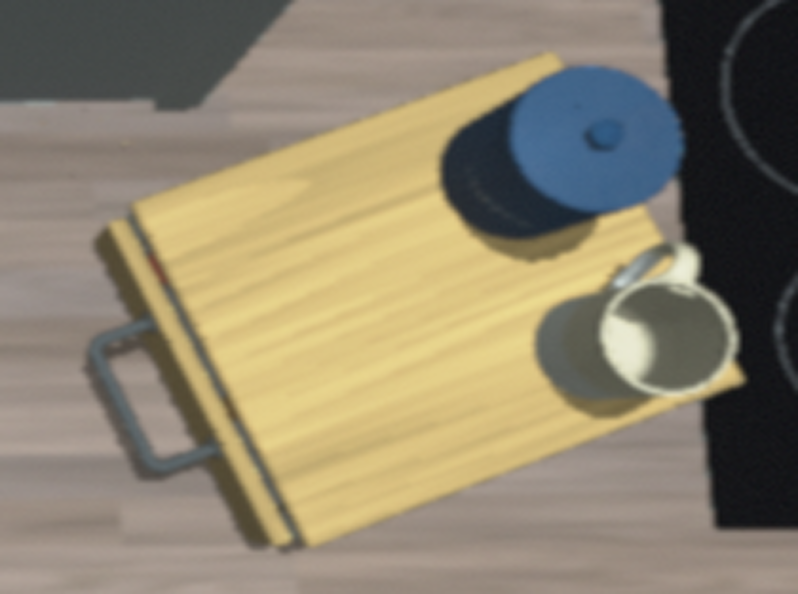

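View pics/c.png

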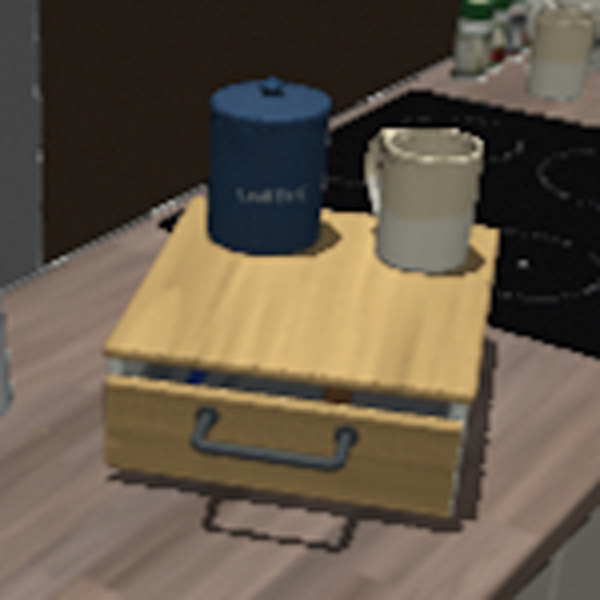

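The crops show the top panel's front edge from (130,205) to (300,548) in b.png, with its back corners at (555,52) and (745,378). The bar runs from about (93,352) to (155,468). The drawer is slightly ajar.

Run:
```python
from h import *
p=viewer.camera_params("top")
f=lambda a,b,z:onz(p,300+a/3.8-.3,130+b/3.3-.3,z)
FL,FR,BL,BR=[f(*q,.112) for q in((130,205),(302,546),(555,52),(745,378))]
print(FL,FR,BL,BR,[np.linalg.norm(a-b) for a,b in((FL,FR),(BL,BR),(FL,BL),(FR,BR))])
# FL is unit left seen from front? +y_unit=left seen from front
ux=(BL-FL)+(BR-FR); 
import math
yaw1=math.atan2(ux[1],ux[0]); uy=(FL-FR)+(BL-BR); yaw2=math.atan2(-uy[0],uy[1])
print(np.degrees([yaw1,yaw2]))
yaw=(yaw1+yaw2)/2
X=np.array([np.cos(yaw),np.sin(yaw),0]);Y=np.array([-np.sin(yaw),np.cos(yaw),0])
# 
O=(FL+FR+BL+BR)/4; print("mean corner",O, "half x",[(c-O)@X for c in(FL,FR,BL,BR)],[(c-O)@Y for c in(FL,FR,BL,BR)])
for q in((93,352),(155,468),(150,328),(212,450)):
    P=f(*q,.072);print("handle",P,(P-O)@X,(P-O)@Y)
for q in((118,218),(285,543)):
    P=f(*q,.090);print("front edge",P,(P-O)@X,(P-O)@Y)
```

```text
[ 0.61346265 -0.3052312   0.112     ] [ 0.3609709  -0.40550154  0.112     ] [ 0.73124663 -0.59498018  0.112     ] [ 0.47930012 -0.69959399  0.112     ] [np.float64(0.2716730117832331), np.float64(0.27280229359817565), np.float64(0.31277393665687075), np.float64(0.31700501096033296)]
[-67.98094054 -67.8948313 ]
mean corner [ 0.54624508 -0.50132673  0.112     ] half x [np.float64(-0.15648916585388536), np.float64(-0.1583997184411305), np.float64(0.15628460044403375), np.float64(0.15860428385098185)] [np.float64(0.13595145768693725), np.float64(-0.13571483599003709), np.float64(0.13627790469776363), np.float64(-0.13651452639466377)]
handle [ 0.50606648 -0.28317624  0.072     ] -0.21726844323373404 0.044703231281305426
handle [ 0.4174455  -0.32160315  0.072     ] -0.2149423208613988 -0.05186226457940031
handle [ 0.52421071 -0.32208711  0.072     ] -0.1743915504337223 0.046903521053521205
handle [ 0.43052186 -0.35997309  0.072     ] -0.17447030008458403 -0.05415558112189116
front edge [ 0.60751425 -0.30050145  0.09      ] -0.1631068870117074 0.13221515972709869
front edge [ 0.36174728 -0.40051132  0.09      ] -0.1627329239907091 -0.13312091823299446
```

```bash
cat >> h.py <<'E'
from scipy.spatial.transform import Rotation as Rn
O=np.array([.546,-.501,0]); YAW=-67.94
X=np.array([np.cos(np.radians(YAW)),np.sin(np.radians(YAW)),0]); Y=np.array([-X[1],X[0],0]); Z=np.array([0,0,1.])
def U(x,y,z): return O+X*x+Y*y+Z*z
def toU(P): P=np.asarray(P)-O; return np.round([P@X,P@Y,P[2]],4)
def go(P,R):  # target TCP -> row numbers
    o=get_obs(); C=Rn.from_euler("xyz",o["tool_rot"],degrees=True)
    s=C.inv().apply(np.asarray(P)-o["tool_pos"])*100; r=(C.inv()*R).as_rotvec()
    print("row",np.round(s,2),np.round(r,4)); return s,r
def axes(x,z): # tool x and z directions
    x=np.array(x,float);z=np.array(z,float);z/=np.linalg.norm(z);x-=z*(x@z);x/=np.linalg.norm(x)
    return Rn.from_matrix(np.c_[x,np.cross(z,x),z])
def st():
    o=get_obs(); print("t",round(o["time_s"],2),"U",toU(o["tool_pos"]),"W",np.round(o["tool_pos"],4),"rot",np.round(o["tool_rot"],1),"q",np.round(o["qpos"],0),"F",np.round(o["force"],1),"g",round(o["grip_width"],4))
E
python3 - <<'E'
from h import *
st(); go(U(-.218,-.003,.15),axes(X,-Z))
E
```

```text
t 0.15 U [-0.0265 -0.4106  0.2217] W [ 0.1555 -0.6307  0.2217] rot [ 1.80e+02  1.00e-01 -7.61e+01] q [77. 18. -4. 83.  1. 79. -3.] F [-0.5  0.4 -0.3] g 0.087
row [-24.76 -37.61   7.21] [-0.      0.0015 -0.1431]
```

Call:
jog_arm --pt "3.6 -8 -12.5 0 0 0 -0.05" --pt "3.6 -16 -25 0 0 0 -0.1" --pt "3.6 -24.8 -37.6 0 0 0 -0.143" --pt "3.6 -24.8 -37.6 0 0 0 -0.143" --pt "3.6 -24.8 -37.6 2 0 0 -0.143" --pt "3.6 -24.8 -37.6 4 0 0 -0.143" --pt "3.6 -24.8 -37.6 6 0 0 -0.143" --pt "3.6 -24.8 -37.6 7.2 0 0 -0.143" --pt "3.6 -24.8 -37.6 7.2 0 0 -0.143" --pt "3.6 -24.8 -37.6 7.2 0 0 -0.143" --pt "3.6 -24.8 -37.6 7.2 0 0 -0.143" --pt "3.6 -24.8 -37.6 7.2 0 0 -0.143"

```text
time_s: 1.15
tool_pos: [0.4655, -0.2903, 0.1477]
tool_rot: [-179.8, 0.4, -67.3]
force: [-0.4, 1.4, 0.4]
grip_width: 0.0359
```

Run:
```python
from h import *
st(); go(U(-.218,-.003,.055),axes(X,-Z)); grab("wrist","d"); grab("scene","d2")
```

```text
t 1.15 U [-0.2255  0.0046  0.1477] W [ 0.4655 -0.2903  0.1477] rot [-179.8    0.4  -67.3] q [ 50.  11. -23. 102.   4.  68. -41.] F [-0.4  1.4  0.4] g 0.0359
row [0.8  0.79 9.26] [-0.0027  0.0074  0.0116]
```

View pics/d.png

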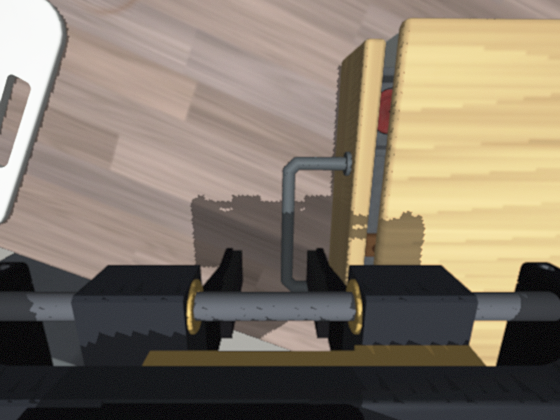

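View pics/d2.png

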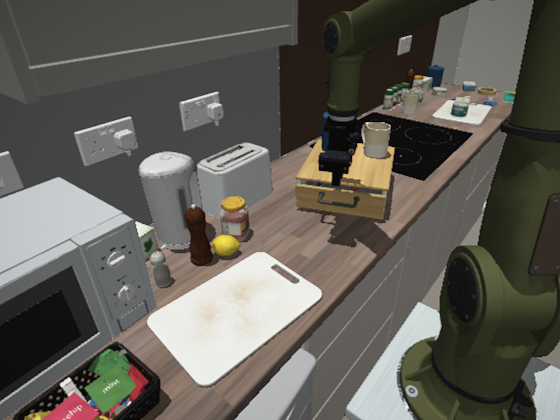

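The wrist view shows the bar from (290,165) to (289,285), with the gripper just above it.

Run:
```python
from h import *
p=viewer.camera_params("wrist")
for q in((288,170),(288,230),(290,283)): print(toU(onz(p,*q,.072)))
for q in((405,20),(390,260)): print("panel",toU(onz(p,*q,.112)))
for q in((365,40),(357,255),(384,40),(368,255)): print("front",toU(onz(p,*q,.090)))
st()
```

```text
[-0.2114  0.0417  0.072 ]
[-0.2106 -0.0067  0.072 ]
[-0.208  -0.0544  0.072 ]
panel [-0.1498  0.1318  0.112 ]
panel [-0.1418 -0.0136  0.112 ]
front [-0.1655  0.1264  0.09  ]
front [-0.1585 -0.02    0.09  ]
front [-0.1536  0.1265  0.09  ]
front [-0.1502 -0.0199  0.09  ]
t 1.25 U [-0.2205 -0.0013  0.1491] W [ 0.462  -0.2971  0.1491] rot [180.    0.2 -67.7] q [ 51.  10. -23. 102.   4.  68. -41.] F [ 0.2 -0.9  0.2] g 0.036
```

Run:
```python
from h import *
go(U(-.217,-.003,.055),axes(X,-Z))
```

```text
row [0.38 0.17 9.41] [0.0005 0.0035 0.005 ]
```

Call:
jog_arm --pt "3.6 0.4 0.2 2.5 0 0 0" --pt "3.6 0.4 0.2 5 0 0 0" --pt "3.6 0.4 0.2 7.5 0 0 0" --pt "3.6 0.4 0.2 9.4 0 0 0" --pt "3.6 0.4 0.2 9.4 0 0 0" --pt "3.6 0.4 0.2 9.4 0 0 0" --pt "1.2 0.4 0.2 9.4 0 0 0" --pt "0.4 0.4 0.2 9.4 0 0 0" --pt "0.4 0.4 0.2 9.4 0 0 0" --pt "0.4 0.4 0.2 9.4 0 0 0" --squeeze 12

```text
time_s: 2.08
tool_pos: [0.4622, -0.3019, 0.0563]
tool_rot: [-180.0, 0.1, -67.7]
force: [-0.8, 0.6, -0.0]
grip_width: 0.017
```

Run:
```python
from h import *
st()
for x in (.05,.10,.145): go(U(-.217-x,-.003,.055),axes(X,-Z))
```

```text
t 2.08 U [-0.216  -0.0029  0.0563] W [ 0.4622 -0.3019  0.0563] rot [-1.80e+02  1.00e-01 -6.77e+01] q [ 50.  16. -22. 107.   7.  58. -43.] F [-0.8  0.6 -0. ] g 0.017
row [-5.1  -0.02  0.14] [-0.0005  0.0015  0.0049]
row [-10.1   -0.04   0.15] [-0.0005  0.0015  0.0049]
row [-14.6   -0.06   0.15] [-0.0005  0.0015  0.0049]
```

Call:
jog_arm --pt "0.4 0 0 0 0 0 0" --pt "0.4 0 0 0 0 0 0" --pt "0.4 0 0 0 0 0 0" --pt "0.4 -1.5 0 0.1 0 0 0" --pt "0.4 -3 0 0.1 0 0 0" --pt "0.4 -4.5 0 0.1 0 0 0" --pt "0.4 -6 0 0.1 0 0 0" --pt "0.4 -7.5 0 0.1 0 0 0" --pt "0.4 -9 0 0.1 0 0 0" --pt "0.4 -10.5 0 0.1 0 0 0" --pt "0.4 -12 0 0.1 0 0 0" --pt "0.4 -12.5 0 0.1 0 0 0"

```text
time_s: 3.08
tool_pos: [0.4149, -0.1856, 0.0569]
tool_rot: [-180.0, -0.0, -67.6]
force: [-1.4, -1.8, 5.3]
grip_width: 0.0095
```

Run:
```python
from h import *
st()
go(U(-.217-.15,-.003,.055),axes(X,-Z))
```

```text
t 3.08 U [-0.3415 -0.003   0.0569] W [ 0.4149 -0.1856  0.0569] rot [-180.    -0.   -67.6] q [ 46.   5. -26. 120.   3.  56. -49.] F [-1.4 -1.8  5.3] g 0.0095
row [-2.55 -0.02  0.19] [-0.0008 -0.0006  0.0063]
```

Call:
jog_arm --pt "0.4 -0.7 0 0 0 0 0" --pt "0.4 -1.3 0 0 0 0 0" --pt "0.4 -1.8 0 0 0 0 0" --pt "0.4 -2.2 0 0 0 0 0" --pt "0.4 -2.5 0 0 0 0 0" --pt "0.4 -2.8 0 0 0 0 0" --pt "0.4 -3.0 0 0 0 0 0" --pt "0.4 -3.0 0 0 0 0 0"

```text
time_s: 3.75
tool_pos: [0.4066, -0.1653, 0.0574]
tool_rot: [-179.7, -0.8, -67.7]
force: [10.8, -22.9, -18.3]
grip_width: 0.0108
```

Run:
```python
from h import *
st()
```

```text
t 3.75 U [-0.3635 -0.0031  0.0574] W [ 0.4066 -0.1653  0.0574] rot [-179.7   -0.8  -67.7] q [ 46.   2. -27. 122.   2.  55. -51.] F [ 10.8 -22.9 -18.3] g 0.0108
```

Call:
jog_arm --pt "0.9 0 0 0 0 0 0" --pt "3.6 0 0 0 0 0 0" --pt "3.6 0 0 0 0 0 0" --pt "3.6 0 0 0 0 0 0" --pt "3.6 0 0 -2 0 0 0" --pt "3.6 0 0 -5 0 0 0" --pt "3.6 0 0 -8 0 0 0" --pt "3.6 0 0 -11 0 0 0" --pt "3.6 1 0 -14 0 0 0" --pt "3.6 3 0 -17 0 0 0" --pt "3.6 6 0 -19 0 0 0.125" --pt "3.6 9 0 -19 0 0 0.25"

```text
time_s: 4.75
tool_pos: [0.4414, -0.2471, 0.2541]
tool_rot: [-179.1, -1.0, -82.2]
force: [0.1, 0.1, 0.2]
grip_width: 0.0359
```

Run:
```python
from h import *
st()
go(U(-.25,-.03,.25),axes(-Y,-Z))
```

```text
t 4.75 U [-0.2746 -0.0016  0.2541] W [ 0.4414 -0.2471  0.2541] rot [-179.1   -1.   -82.2] q [ 50.  -0. -24. 101.   0.  78. -56.] F [0.1 0.1 0.2] g 0.0359
row [3.08 2.16 0.44] [-0.0249 -0.0055  1.3215]
```

Call:
jog_arm --pt "6 1 0.5 0.2 0 0 -0.12" --pt "6 2 1 0.4 0 0 -0.24" --pt "6 3 2 0.4 0 0 -0.36" --pt "6 3 2 0.4 0 0 -0.48" --pt "6 3 2 0.4 0 0 -0.6" --pt "6 3 2 0.4 0 0 -0.72" --pt "6 3 2 0.4 0 0 -0.84" --pt "6 3 2 0.4 0 0 -0.96" --pt "6 3 2 0.4 0 0 -1.08" --pt "6 3 2 0.4 0 0 -1.2" --pt "6 3 2 0.4 0 0 -1.32" --pt "6 3 2 0.4 0 0 -1.44"

```text
time_s: 5.75
tool_pos: [0.4257, -0.2783, 0.2501]
tool_rot: [179.2, -0.9, 0.7]
force: [-0.4, -0.4, 0.3]
grip_width: 0.0596
```

Run:
```python
from h import *
st()
go(U(-.25,-.03,.25),axes(Y,-Z))
```

```text
t 5.75 U [-0.2516 -0.0279  0.2501] W [ 0.4257 -0.2783  0.2501] rot [179.2  -0.9   0.7] q [ 52.   0. -22. 101.   0.  78.  31.] F [-0.4 -0.4  0.3] g 0.0596
row [-0.14  0.22  0.01] [ 0.0177 -0.0133 -0.3727]
```

Call:
jog_arm --pt "6 -0.1 0.2 0 0 0 -0.12" --pt "6 -0.1 0.2 0 0 0 -0.24" --pt "6 -0.1 0.2 0 0.0177 -0.0133 -0.3727" --pt "6 -0.1 0.2 0 0.0177 -0.0133 -0.3727" --pt "6 -0.1 0.2 0 0.0177 -0.0133 -0.3727" --pt "6 -0.1 0.2 0 0.0177 -0.0133 -0.3727" --pt "6 -0.1 0.2 0 0.0177 -0.0133 -0.3727" --pt "6 -0.1 0.2 0 0.0177 -0.0133 -0.3727" --pt "6 -0.1 0.2 0 0.0177 -0.0133 -0.3727"

```text
time_s: 6.5
tool_pos: [0.4247, -0.2802, 0.2501]
tool_rot: [180.0, -0.0, 22.0]
force: [-0.4, 0.4, -0.6]
grip_width: 0.0599
```

Run:
```python
from h import *
st()
grab("wrist","e");grab("top","e2");st()
```

```text
t 6.5 U [-0.2502 -0.0295  0.2501] W [ 0.4247 -0.2802  0.2501] rot [180.  -0.  22.] q [ 52.   1. -22. 100.   1.  79.  52.] F [-0.4  0.4 -0.6] g 0.0599
t 6.6 U [-0.2501 -0.0296  0.2501] W [ 0.4247 -0.2803  0.2501] rot [180.  -0.  22.] q [ 52.   1. -22. 100.   1.  79.  52.] F [-0.5 -0.6 -0.1] g 0.0599
```

View pics/e.png

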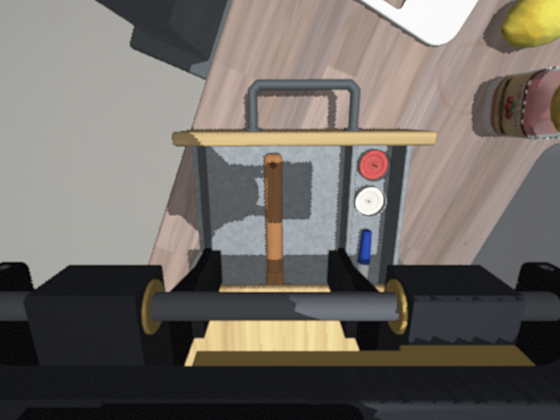

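View pics/e2.png

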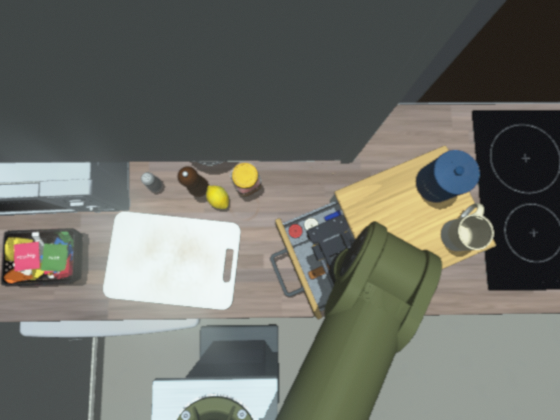

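The wrist view shows the open drawer. The spatula handle runs from its end at (273,154) to (277,283) at the panel edge, and the pen and tea lights are in the narrow compartment.

Run:
```python
from h import *
p=viewer.camera_params("wrist"); im=cv2.imread("pics/e.png")
hsv=cv2.cvtColor(im,cv2.COLOR_BGR2HSV)
m=cv2.inRange(hsv,(3,110,50),(16,255,255)); m[:150]=0;m[288:]=0;m[:,:250]=0;m[:,310:]=0
for v in range(150,288,12):
    u=np.where(m[v])[0]
    if len(u): print(v,u.min(),u.max(),toU(onz(p,u.min(),v,.036)),toU(onz(p,u.max()+1,v,.036)))
v=np.where(m.sum(1)>255*8)[0]; print(v.min(), toU(onz(p,273,v.min(),.03)))
for q in((190,145),(430,145),(300,144)): print("front inner",toU(onz(p,*q,.09)))
print("lip",toU(onz(p,250,286,.112)))
```

```text
162 265 280 [-0.2804 -0.0392  0.036 ] [-0.2804 -0.0202  0.036 ]
174 265 281 [-0.2661 -0.0393  0.036 ] [-0.266  -0.0189  0.036 ]
186 265 281 [-0.2514 -0.0395  0.036 ] [-0.2514 -0.0188  0.036 ]
198 265 281 [-0.2364 -0.0396  0.036 ] [-0.2364 -0.0187  0.036 ]
210 266 281 [-0.221  -0.0385  0.036 ] [-0.221  -0.0186  0.036 ]
222 266 281 [-0.2053 -0.0386  0.036 ] [-0.2053 -0.0185  0.036 ]
234 266 281 [-0.1892 -0.0388  0.036 ] [-0.1892 -0.0184  0.036 ]
246 267 281 [-0.1728 -0.0376  0.036 ] [-0.1727 -0.0183  0.036 ]
258 267 281 [-0.1559 -0.0377  0.036 ] [-0.1559 -0.0182  0.036 ]
270 267 281 [-0.1386 -0.0379  0.036 ] [-0.1386 -0.0181  0.036 ]
282 267 282 [-0.1209 -0.038   0.036 ] [-0.1208 -0.0166  0.036 ]
154 [-0.2891 -0.0297  0.03  ]
front inner [-0.3048 -0.1125  0.09  ]
front inner [-0.3046  0.1276  0.09  ]
front inner [-0.3057 -0.0026  0.09  ]
lip [-0.1588 -0.0543  0.112 ]
```

Run:
```python
from h import *
go(U(-.210,-.029,.025),axes(Y,-Z))
```

```text
row [ 0.06  4.01 22.52] [ 0.0002 -0.     -0.0005]
```

Call:
jog_arm --pt "6 0.1 1.5 3 0 0 0" --pt "6 0.1 3 6 0 0 0" --pt "6 0.1 4 9 0 0 0" --pt "6 0.1 4 12 0 0 0" --pt "6 0.1 4 15 0 0 0" --pt "6 0.1 4 17.5 0 0 0" --pt "6 0.1 4 19.5 0 0 0" --pt "6 0.1 4 21 0 0 0" --pt "6 0.1 4 21.8 0 0 0" --pt "6 0.1 4 21.8 0 0 0" --pt "6 0.1 4 21.8 0 0 0"

```text
time_s: 7.52
tool_pos: [0.4408, -0.3172, 0.0324]
tool_rot: [180.0, -0.0, 22.0]
force: [0.0, 0.7, 0.3]
grip_width: 0.0602
```

Run:
```python
from h import *
st();go(U(-.210,-.029,.024),axes(Y,-Z)); grab("wrist","f")
```

```text
t 7.52 U [-0.2099 -0.0284  0.0324] W [ 0.4408 -0.3172  0.0324] rot [180.  -0.  22.] q [ 51.  17. -20. 109.   7.  55.  49.] F [0.  0.7 0.3] g 0.0602
row [-0.06 -0.01  0.84] [ 0.0002 -0.0002 -0.0006]
```

View pics/f.png

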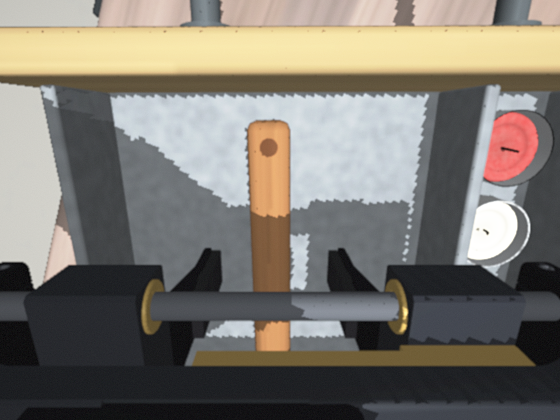

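The handle sits between the fingers at columns 250–290, and the fingers are at about 210 and 335, so it is roughly centred. I'll lower and close.

Call:
jog_arm --pt "6 0 0 0.5 0 0 0" --pt "6 0 0 0.8 0 0 0" --pt "6 0 0 0.8 0 0 0" --pt "4 0 0 0.8 0 0 0" --pt "3 0 0 0.8 0 0 0" --pt "2 0 0 0.8 0 0 0" --pt "1 0 0 0.8 0 0 0" --pt "1 0 0 0.8 0 0 0" --pt "1 0 0 0.8 0 0 0" --pt "1 0 0 0.8 0 0 0" --squeeze 45

```text
time_s: 8.4
tool_pos: [0.4413, -0.3175, 0.0252]
tool_rot: [179.9, -0.0, 22.0]
force: [-0.0, 0.5, 0.8]
grip_width: 0.0213
```

Run:
```python
from h import *
st()
# planned tool path: rotate about blade-end, tilt a; zl = underside height at lip
e=get_obs()["tool_pos"]; dz=e[2]-.020  # tcp above underside
def pose(a,xb,zb): # blade tip underside (unit x,z), tilt
    a=np.radians(a); d=np.array([np.cos(a),0,-np.sin(a)]) # toward blade
    n=np.array([np.sin(a),0,np.cos(a)])
    g=np.array([xb,0,zb])-d*(.190)+n*dz
    D=X*d[0]+Z*d[2]; N=X*n[0]+Z*n[2]
    print("lip underside",zb+(xb+.157)*np.tan(a),"hand end",np.array([xb,zb])-.27*d[[0,2]])
    return go(U(g[0],-.029,g[2]),axes(Y,-N))
for a,xb,zb in((5,-.02,.026),(10,-.021,.031),(14,-.022,.033),(14,-.07,.044),(14,-.15,.063),(14,-.2,.078)): print(a,xb,zb); pose(a,xb,zb)
```

```text
t 8.4 U [-0.2094 -0.0282  0.0252] W [ 0.4413 -0.3175  0.0252] rot [179.9  -0.   22. ] q [ 51.  17. -20. 110.   7.  54.  49.] F [-0.   0.5  0.8] g 0.0213
5 -0.02 0.026
lip underside 0.037985946903051585 hand end [-0.28897257  0.04953205]
row [-0.08  0.06 -2.25] [ 0.0887 -0.0008 -0.0006]
10 -0.021 0.031
lip underside 0.05498046937635124 hand end [-0.28689809  0.07788501]
row [-0.08  0.22 -4.39] [ 0.176  -0.0008 -0.0006]
14 -0.022 0.033
lip underside 0.0666592803838294 hand end [-0.28397985  0.09831891]
row [-0.08  0.43 -5.88] [ 0.2458 -0.0008 -0.0006]
14 -0.07 0.044
lip underside 0.06569153624735671 hand end [-0.33197985  0.10931891]
row [-0.08 -4.36 -6.99] [ 0.2458 -0.0008 -0.0006]
14 -0.15 0.063
lip underside 0.06474529601990227 hand end [-0.41197985  0.12831891]
row [ -0.09 -12.36  -8.9 ] [ 0.2458 -0.0008 -0.0006]
14 -0.2 0.078
lip underside 0.06727889587774323 hand end [-0.46197985  0.14331891]
row [ -0.09 -17.36 -10.41] [ 0.2458 -0.0008 -0.0006]
```

Call:
jog_arm --pt "1 0 0 -0.6 0.01 0 0" --pt "1 0 0 -1.2 0.04 0 0" --pt "1 0 0.05 -2.2 0.088 0 0" --pt "1 0 0.1 -3.2 0.13 0 0" --pt "1 0 0.2 -4.4 0.176 0 0" --pt "1 0 0.3 -5.2 0.21 0 0" --pt "1 0 0.4 -5.9 0.245 0 0" --pt "1 0 0.4 -5.9 0.245 0 0" --pt "1 0 0.4 -5.9 0.245 0 0"

```text
time_s: 9.15
tool_pos: [0.4428, -0.3218, 0.0841]
tool_rot: [-166.1, -0.1, 22.0]
force: [0.2, -0.5, -0.5]
grip_width: 0.0213
```

Run:
```python
from h import *
st();print(get_obs()["wrist_torque"]);grab("wrist","g");im,_=grab("scene"); cv2.imwrite("pics/g2.png",cv2.resize(im[100:250,260:420],None,fx=4,fy=4,interpolation=2))
```

```text
t 9.15 U [-0.2048 -0.0283  0.0841] W [ 0.4428 -0.3218  0.0841] rot [-1.661e+02 -1.000e-01  2.200e+01] q [ 54.  23. -20.  96.   0.  74.  57.] F [ 0.2 -0.5 -0.5] g 0.0213
[-0.25136148 -0.24429922 -0.04150485]
```

View pics/g.png

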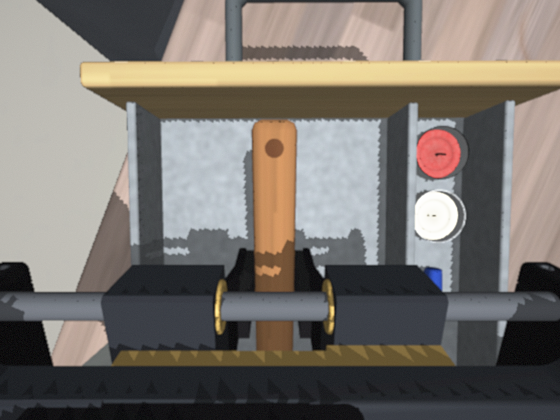

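View pics/g2.png

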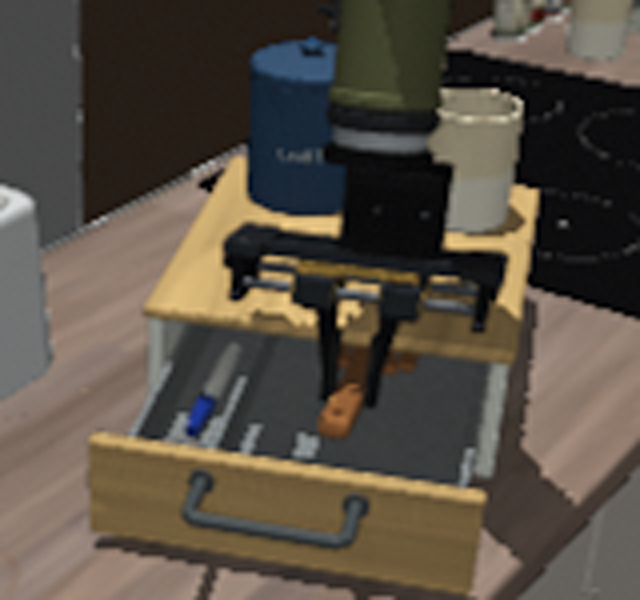

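Run:
```python
from h import *
o=get_obs();R=Rn.from_euler("xyz",o["tool_rot"],degrees=True);p=viewer.camera_params("wrist")
for t in(-8,-4,0,4): # end lifted by t deg relative to tool
    a=np.radians(t); L=.0806
    e=[0,-L*np.cos(a),-.011+L*np.sin(a)]; P=R.apply(e)+o["tool_pos"]
    q=R.apply([0.011,-L*np.cos(a),-.003+L*np.sin(a)])+o["tool_pos"];q2=R.apply([-0.011,-L*np.cos(a),-.003+L*np.sin(a)])+o["tool_pos"]
    print(t,toU(P),np.round(proj(p,P)),"w",proj(p,q)[0]-proj(p,q2)[0])
# ray at row 121 vs handle end locus
```

```text
-8 [-0.2783 -0.0283  0.1246] [272. 120.] w 49.22928371119983
-4 [-0.2802 -0.0283  0.1193] [272. 119.] w 47.482699915544856
0 [-0.2817 -0.0283  0.1139] [272. 118.] w 45.81319447809997
4 [-0.2829 -0.0282  0.1084] [272. 119.] w 44.22472367492156
```

```bash
cat >> h.py <<'E'
def pose(a,xb,zb,y):
    a=np.radians(a); d=np.array([np.cos(a),0,-np.sin(a)]); n=np.array([np.sin(a),0,np.cos(a)])
    g=np.array([xb,0,zb])-d*.190+n*.0052
    N=X*n[0]+Z*n[2]
    print(np.round(np.degrees(a)),xb,zb,"lip under",round(zb+(xb+.157)*np.tan(a),4),"front under",round(zb+(xb+.306)*np.tan(a),4),"tcpU",g[0],g[2])
    return go(U(g[0],y,g[2]),axes(Y,-N))
E
python3 - <<'E'
from h import *
for t in((14,-.024,.036,-.028),(14,-.06,.046,-.028),(14,-.10,.056,-.022),(14,-.14,.066,-.008),(14,-.18,.078,.01)): pose(*t)
E
```

```text
14.0 -0.024 0.036 lip under 0.0692 front under 0.1063 tcpU -0.20709819413532105 0.08701069794057205
row [ 0.02 -0.17 -0.3 ] [ 0.0003 -0.0004  0.    ]
14.0 -0.06 0.046 lip under 0.0702 front under 0.1073 tcpU -0.24309819413532105 0.09701069794057204
row [ 0.02 -3.9  -0.4 ] [ 0.0003 -0.0004  0.    ]
14.0 -0.1 0.056 lip under 0.0702 front under 0.1074 tcpU -0.28309819413532106 0.10701069794057204
row [ 0.62 -8.03 -0.4 ] [ 0.0003 -0.0004  0.    ]
14.0 -0.14 0.066 lip under 0.0702 front under 0.1074 tcpU -0.3230981941353211 0.11701069794057205
row [  2.02 -12.15  -0.41] [ 0.0003 -0.0004  0.    ]
14.0 -0.18 0.078 lip under 0.0723 front under 0.1094 tcpU -0.363098194135321 0.12901069794057204
row [  3.83 -16.32  -0.6 ] [ 0.0003 -0.0004  0.    ]
```

Call:
jog_arm --pt "1 0 -0.2 -0.3 0 0 0" --pt "1 0 -1.2 -0.4 0 0 0" --pt "1 0 -2.4 -0.4 0 0 0" --pt "1 0 -3.9 -0.4 0 0 0" --pt "1 0.2 -5.3 -0.4 0 0 0" --pt "1 0.4 -6.7 -0.4 0 0 0" --pt "1 0.6 -8.0 -0.4 0 0 0" --pt "1 0.6 -8.0 -0.4 0 0 0" --pt "1 0.6 -8.0 -0.4 0 0 0"

```text
time_s: 10.0
tool_pos: [0.4193, -0.2467, 0.1074]
tool_rot: [-166.1, -0.0, 22.1]
force: [0.2, -0.4, -1.3]
grip_width: 0.0213
```

Run:
```python
from h import *
st();print(get_obs()["wrist_torque"]);im,_=grab("scene"); cv2.imwrite("pics/i2.png",cv2.resize(im[100:250,260:420],None,fx=4,fy=4,interpolation=2))
for t in((14,-.14,.067,-.008),(14,-.18,.08,.01),(14,-.20,.12,.03)): pose(*t)
```

```text
t 10.0 U [-0.2833 -0.0219  0.1074] W [ 0.4193 -0.2467  0.1074] rot [-166.1   -0.    22.1] q [ 53.  14. -23. 104.  -3.  74.  54.] F [ 0.2 -0.4 -1.3] g 0.0213
[-0.2319178  -0.23897861 -0.06464849]
14.0 -0.14 0.067 lip under 0.0712 front under 0.1084 tcpU -0.3230981941353211 0.11801069794057205
row [ 1.42 -4.2  -0.08] [ 0.0017 -0.0004  0.0004]
14.0 -0.18 0.08 lip under 0.0743 front under 0.1114 tcpU -0.363098194135321 0.13101069794057207
row [ 3.23 -8.39 -0.38] [ 0.0017 -0.0004  0.0004]
14.0 -0.2 0.12 lip under 0.1093 front under 0.1464 tcpU -0.38309819413532104 0.17101069794057205
row [  5.23 -11.29  -3.78] [ 0.0017 -0.0004  0.0004]
```

View pics/i2.png

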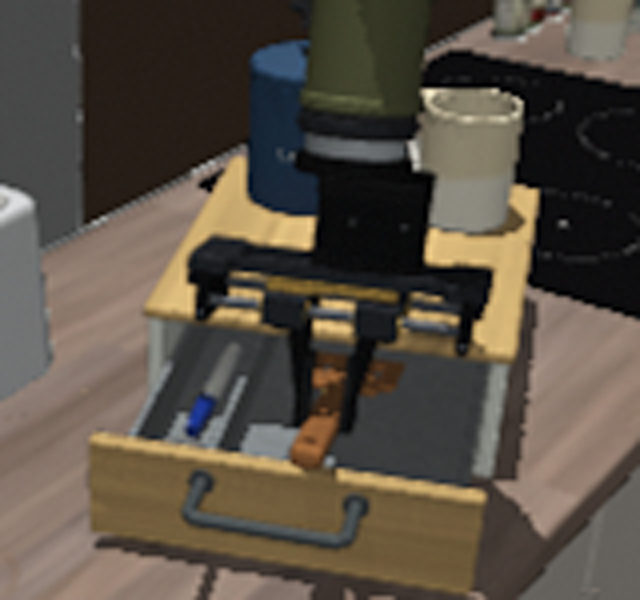

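The handle end is now over the drawer front, the blade is coming forward under the lip, and there are no contact forces. I'll continue.

Call:
jog_arm --pt "1 0.5 -1.4 0 0 0 0" --pt "1 1 -2.8 -0.1 0 0 0" --pt "1 1.5 -4.2 -0.1 0 0 0" --pt "1 2.1 -5.6 -0.2 0 0 0" --pt "1 2.7 -7 -0.3 0 0 0" --pt "1 3.2 -8.4 -0.4 0 0 0" --pt "1 3.2 -8.6 -0.4 0 0 0" --pt "1 3.2 -8.6 -0.4 0 0 0" --pt "1 3.2 -8.6 -0.4 0 0 0"

```text
time_s: 10.8
tool_pos: [0.4178, -0.1595, 0.1318]
tool_rot: [-166.2, -0.0, 22.1]
force: [-0.5, 0.2, 0.0]
grip_width: 0.0216
```

Run:
```python
from h import *
st();im,_=grab("scene"); cv2.imwrite("pics/j2.png",cv2.resize(im[100:250,260:420],None,fx=4,fy=4,interpolation=2))
for t in((14,-.18,.11,.015),(14,-.21,.16,.05)): pose(*t)
```

```text
t 10.8 U [-0.3646  0.0094  0.1318] W [ 0.4178 -0.1595  0.1318] rot [-166.2   -0.    22.1] q [ 50.   8. -26. 109.  -7.  74.  48.] F [-0.5  0.2  0. ] g 0.0216
14.0 -0.18 0.11 lip under 0.1043 front under 0.1414 tcpU -0.363098194135321 0.16101069794057205
row [ 0.57 -0.58 -2.88] [ 0.0023 -0.0004 -0.0007]
14.0 -0.21 0.16 lip under 0.1468 front under 0.1839 tcpU -0.39309819413532104 0.21101069794057206
row [ 4.07 -4.7  -7.02] [ 0.0023 -0.0004 -0.0007]
```

View pics/j2.png

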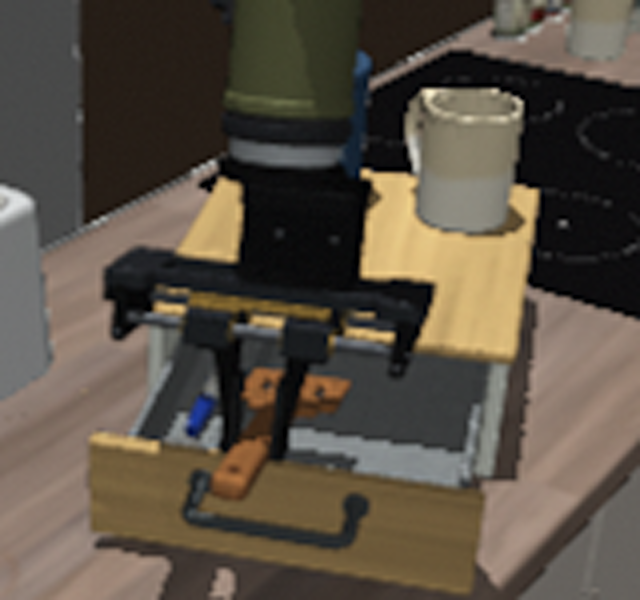

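Call:
jog_arm --pt "1 0.3 -1.5 -1 0 0 0" --pt "1 1 -2.5 -3 0 0 0" --pt "1 2 -3.5 -5 0 0 0" --pt "1 3 -4.5 -7 0 0 0" --pt "1 4 -4.7 -8 0 0 0" --pt "1 4 -4.7 -8 0 0 0" --pt "1 4 -4.7 -8 0 0 0"

```text
time_s: 11.43
tool_pos: [0.4449, -0.1212, 0.2203]
tool_rot: [-166.1, -0.0, 22.0]
force: [-0.9, 0.4, -0.8]
grip_width: 0.0218
```

Run:
```python
from h import *
st();p=viewer.camera_params("top");
for n,q,z in(("mill",(187,175),.17),("jar",(245,177),.11),("salt",(149,180),.09)): print(n,onz(p,*q,z))
for P in((.455,-.02,.20),(.455,.08,.17),(.430,.166,.147)): go(P,axes(Y,-Z))
```

```text
t 11.43 U [-0.39    0.049   0.2203] W [ 0.4449 -0.1212  0.2203] rot [-166.1   -0.    22. ] q [ 48.   4. -29. 102.  -8.  84.  42.] F [-0.9  0.4 -0.8] g 0.0218
mill [0.64522242 0.04706622 0.17      ]
jar [ 0.65320643 -0.0844807   0.11      ]
salt [0.65178008 0.15901934 0.09      ]
row [ 4.72 -8.26  4.13] [-0.2418 -0.0003 -0.0012]
row [  8.47 -16.54   9.26] [-0.2418 -0.0003 -0.0012]
row [  9.37 -24.64  13.63] [-0.2418 -0.0003 -0.0012]
```

Call:
jog_arm --pt "1 0.8 -1.4 0.5 -0.02 0 0" --pt "1 1.8 -3 1.2 -0.06 0 0" --pt "1 2.8 -5 2.2 -0.11 0 0" --pt "1 3.8 -6.7 3.2 -0.16 0 0" --pt "1 4.7 -8.3 4.1 -0.2 0 0" --pt "1 5.7 -10.4 5.4 -0.2418 0 0" --pt "1 6.6 -12.5 6.7 -0.2418 0 0" --pt "1 7.5 -14.5 8 -0.2418 0 0" --pt "1 8.2 -16.5 9.2 -0.2418 0 0" --pt "1 8.6 -18.5 10 -0.2418 0 0" --pt "1 8.9 -20.5 10.8 -0.2418 0 0" --pt "1 9.1 -22 11.5 -0.2418 0 0"

```text
time_s: 12.43
tool_pos: [0.4374, 0.1367, 0.1595]
tool_rot: [-179.9, 0.2, 22.0]
force: [-0.3, 0.1, -1.1]
grip_width: 0.0211
```

Run:
```python
from h import *
st();grab("scene","k");grab("top","k2");grab("wrist","k3")
```

```text
t 12.43 U [-0.6318  0.1389  0.1595] W [0.4374 0.1367 0.1595] rot [-179.9    0.2   22. ] q [ 30.  -1. -49. 112.  -1.  69.   3.] F [-0.3  0.1 -1.1] g 0.0211
```

View pics/k.png

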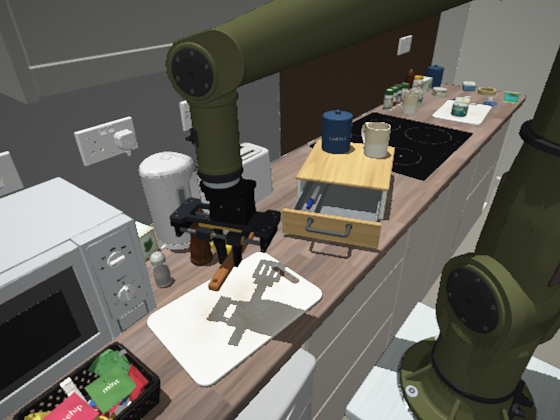

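View pics/k2.png

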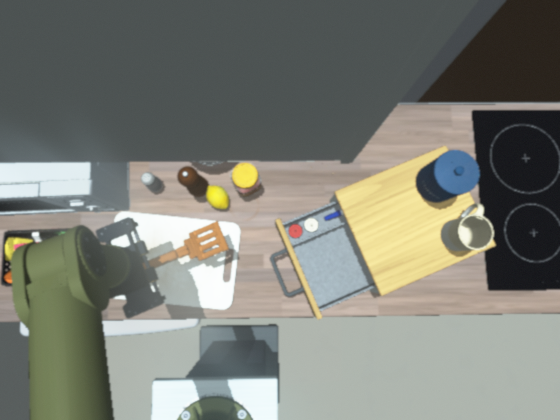

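View pics/k3.png

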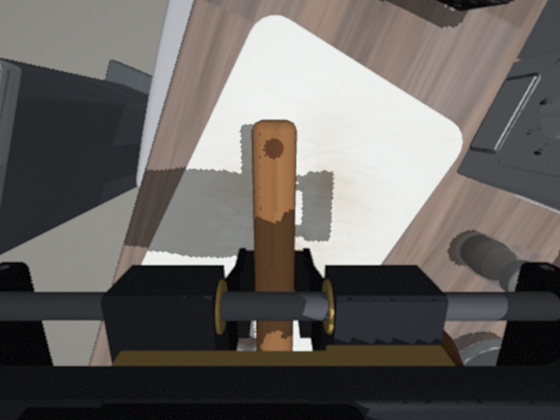

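The spatula is out and held over the board, and the drawer's other contents are still in it. I'll move to the centre and check that it's level.

Run:
```python
from h import *
st();go((.430,.166,.150),axes(Y,-Z))
```

```text
t 12.58 U [-0.631   0.1389  0.1598] W [0.4377 0.136  0.1598] rot [-180.     0.2   22.1] q [ 30.  -1. -49. 112.  -1.  69.   3.] F [-0.  -0.9 -0.6] g 0.0214
row [ 0.41 -3.07  0.98] [-0.0003  0.0028  0.    ]
```

Call:
jog_arm --pt "1 0.1 -0.8 0.2 0 0.003 0" --pt "1 0.2 -1.6 0.5 0 0.003 0" --pt "1 0.3 -2.4 0.8 0 0.003 0" --pt "1 0.4 -3.1 1 0 0.003 0" --pt "1 0.4 -3.1 1 0 0.003 0" --pt "1 0.4 -3.1 1 0 0.003 0" --pt "1 0.4 -3.1 1 0 0.003 0" --pt "1 0.4 -3.1 1 0 0.003 0"

```text
time_s: 13.25
tool_pos: [0.43, 0.1659, 0.15]
tool_rot: [-180.0, -0.0, 22.0]
force: [0.1, -0.3, -0.9]
grip_width: 0.0217
```

Run:
```python
from h import *
st()
a,pt=grab("top");b,ps=grab("scene");st()
A=cv2.resize(a[190:330,80:260],None,fx=4,fy=4,interpolation=2);B=cv2.resize(b[200:350,170:340],None,fx=4,fy=4,interpolation=2)
cv2.imwrite("pics/l1.png",A);cv2.imwrite("pics/l2.png",B)
o=get_obs()["tool_pos"]
for sx in(-.0806,.190):
  for z in(-.005,.0): print(sx,z,"top",np.round((np.array(proj(pt,o+X*sx+Z*z))-[80,190])*4),"scene",np.round((np.array(proj(ps,o+X*sx+Z*z))-[170,200])*4))
```

```text
t 13.25 U [-0.6616  0.143   0.15  ] W [0.43   0.1659 0.15  ] rot [-180.   -0.   22.] q [ 28.  -0. -51. 113.  -0.  67.  -2.] F [ 0.1 -0.3 -0.9] g 0.0217
t 13.35 U [-0.6616  0.143   0.15  ] W [0.43   0.1659 0.15  ] rot [-180.   -0.   22.] q [ 28.  -0. -51. 113.  -0.  67.  -2.] F [ 0.7 -0.5 -0.2] g 0.0216
-0.0806 -0.005 top [ 88. 371.] scene [132. 428.]
-0.0806 0.0 top [ 84. 371.] scene [131. 420.]
0.19 -0.005 top [529. 189.] scene [349.  92.]
0.19 0.0 top [528. 188.] scene [349.  85.]
```

View pics/l1.png

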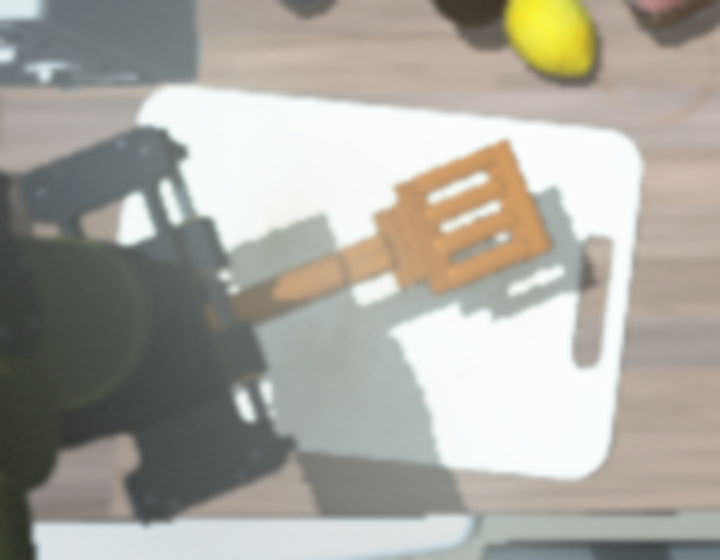

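View pics/l2.png

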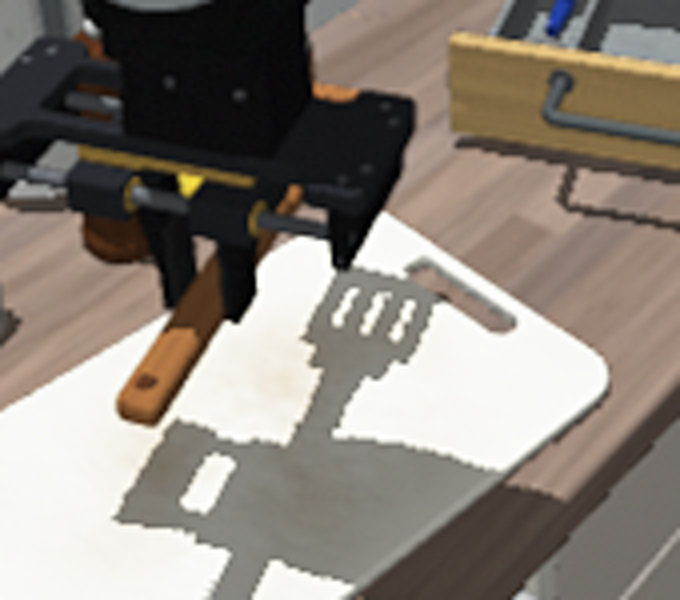

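Run:
```python
from h import *
b,ps=grab("scene");a,pt=grab("top")
B=cv2.resize(b[205:310,190:270],None,fx=7,fy=5.7,interpolation=2)
o=get_obs()["tool_pos"]
f=lambda P:tuple(int(round(c)) for c in (np.array(proj(ps,P))-[190,205])*[7,5.7])
for t,col in((0,(0,0,255)),(-3,(255,0,0)),(3,(0,255,0))):
  r=np.radians(t);d=X*np.cos(r)-Z*np.sin(r);n=Z*np.cos(r)+X*np.sin(r)
  c=o-.0052*n
  for sx,hw,th in((.190,.036,.0065),(-.0806,.011,.016)):
    Q=[c+d*sx+Y*s*hw+n*h for s,h in((-1,0),(1,0),(1,th),(-1,th))]
    cv2.polylines(B,[np.array([f(q) for q in Q])],True,col,1)
cv2.imwrite("pics/m.png",B)
# triangulate blade-end corners? top view only
```

```text
(no output)
```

View pics/m.png

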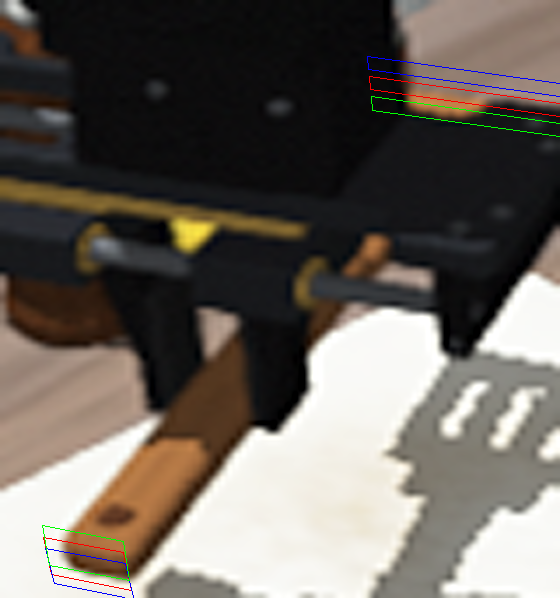

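Run:
```python
from h import *
from cell import env
a,pt=grab("top"); a0=cv2.imread("pics/a_top.png")
d=cv2.absdiff(a,a0).max(2); print("diff bystanders",(d[160:212,138:270]>40).sum(),"board right edge",(d[225:310,234:250]>40).sum())
# drawer front inner edge in top view vs expected
st(); print(np.abs(get_obs()["joint_velocities"]).max()); print(env.sign_off())
```

```text
diff bystanders 0 board right edge 0
t 13.5 U [-0.6618  0.1429  0.1499] W [0.4299 0.166  0.1499] rot [-180.   -0.   22.] q [ 28.  -0. -51. 113.  -0.  67.  -2.] F [ 0.2 -0.3 -0.9] g 0.0215
0.20491802962166158
the job is handed in; nothing more can be done
None
```

I pulled the drawer to its stop, took the spatula out at about 14° over the drawer front and under the lip, and handed in at 13.5 s. The arm was still holding the spatula over the middle of the chopping board.

**Last checks:**
- **Position:** the underside is about 13 cm above the board, and its middle is within about 4 mm of the board's measured centre.
- **Grip and force:** the finger opening was steady at about 21 mm. Force readings were about 1 N, the same as with nothing touching.
- **Bystanders:** the area of the top view with the pepper mill, jam jar and salt shaker looked the same as at the start. So did the board's right edge; the arm hid part of the board.
- **Drawer:** the marker and both tea lights were still in it when last seen from above. I measured it at its stop once opened (inner edge of the front at −305 mm), and it still looked fully open in that view, but I did not measure it again.

**Disagreement:** the two ends of the spatula gave slightly different tilts in the scene picture, with the blade sagging about 0.7° by one end and up to 3° by the other. My best estimate is about 1°, partly within camera calibration error, so I left it as it was.

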